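# Open the rubbing tester for the next specimen

### The arm

A 6-joint arm with a two-finger parallel gripper is mounted at the origin on the work surface. World frame = base frame: x ahead of the robot, y to its left, z up, the work surface at z = 0. Lengths are in mm, angles in rad, forces in N, time in s.
With the tool pointing down it reaches from about 300 to 775 mm from the base axis. Payload 14.6 kg.
Tool frame: the origin (TCP) lies between the finger pads; the fingertips stand 11 mm ahead of it and the grasp point (between the pads) lies 8 mm behind it; z points along the fingers, y is the direction in which the jaws open and shut (so a half turn about z gives the same grasp; the last joint's range is limited). The gripper opens to 94 mm and grips with 3 to 60 N. Pads are 16 mm wide; open, the fingers measure 119 mm over their backs; the gripper's body (75 mm by 177 mm) begins 78 mm behind the grasp point.
Start: joints at [1.073, 0.3, 1.521, -0, 1.321, -0.067], TCP at [229.675, 499.739, 216.446] pointing down, gripper open.
Joint ranges: [-3.03, 3.03], [-0.79, 2.21], [0.23, 2.52], [-1.04, 4.18], [0, 3.07], [-2.55, 2.55]. Speed limits (rad/s): [2.22, 2.22, 2.57, 3.14, 3.14, 3.14].

### API

Orientations are given as [roll, pitch, yaw] about the fixed x, y, z axes, in that order (R = Rz(yaw) Ry(pitch) Rx(roll)).
In Python, from cell import * gives the robot as it stands.
- The arm moves only by the tool arm_command, never from a script. Its argument "deltas" is a list of rows, each an object with "xyz": the shift along the world's x, y, z in m, a list of three; "turn": the turn, a rotation vector about the world's x, y, z in rad, a list of three. A call has 1 to 12 rows; each row shifts and turns the commanded pose from where the row before left it; what a row does not reach is not made up. A row lasts 1/8 s, in which the tool goes at most 62.5 mm and 10.7 degrees, less where a joint would pass 70% of its speed; a pose out of reach is approached as far as the arm can. A call with a gripper value outside its range is refused whole. "gripper" is the closure, from 0 (fully open) to 1 (shut), set as the call begins (left out, the last holds). The fingers move at their own pace and stop on an object; "force" is the grip in N (left out, the last holds). Time passes only in rows, so rows that do not move let the fingers close. It gives the time, the measured TCP pose, the force and the opening at its end, in the units of the state.
- read_state(): the state, without advancing time (a new reading comes with each control period).
- camera(name): name is "side" or "top"; returns a dict with "color" (480x640x3 uint8, red, green, blue), "fx", "fy", "cx", "cy" (pixels), "k1" (the pictures are not rectified: a ray, as slopes to the right and down, at radius r is drawn at 1 + k1 r^2 times it, then the intrinsics apply), "rvec" (rotation vector, rad) and "tvec" (3), from world to camera coordinates, as OpenCV has them. Camera axes: x right, y down, z forward; pixel columns grow to the right and rows downward; lengths in mm; the calibration is good to about 2 mm. A picture is of the moment at which its call begins. There is no depth.
- sign_off(): hands the job in, once; it reports no verdict.
The state is a dict: "clock": time; "joints": joint angles; "qd": joint speeds; "effort": joint torques, N m; "eef_pos": TCP position; "eef_rot": TCP orientation; "wrist_force": force on the tool from outside, world axes, zero at the start; "moment": the same for the moment, N m; "finger_gap": finger opening in mm.
Only numpy, scipy, OpenCV 4.12 (cv2) and the standard library are available. Lean on these libraries where they do the work, as an engineer would, in place of code of your own. Each camera call takes 0.05 s, during which the arm holds its last target.

### The job

Open the rubbing tester for the next specimen, only pushing with the fingertips or the outside of the fingers: first push the rubbing arm by its blue lift bar up and over until it rests back against its stop, then push the specimen frame by its red tab up and over until it too rests back at its stop, and move clear. Swing the arm over gently, without flinging it or letting it drop, and do not take the bar or the tab between the fingers. Leave everything else on the bench where it stands.

Things in the scene. Friction and masses are not known exactly. Their poses are not given: they have to be found in the camera images.
- tester: Rubbing tester fixed to the bench. Origin: on the bench under the middle of its specimen bed; z up, x across the machine, away from the robot, y along it to the white drive housing. Grey base plate 220 (x) x 680 mm (y -210 to 470), top at 30 mm; aluminium bed 85 x 200 mm, top at 55 mm; housing 210 x 200 mm (y 270 to 470), 155 mm high, blue panel and red button on it (to 185 mm).
- rub_arm (a joint): Angle of the rubbing arm, rad: 0 level with its peg on the bed, grows as the free end rises; stop at 1.80, 13 deg past upright. Aluminium, 0.3 kg, little friction: falls shut from short of upright, falls to its stop beyond. 160 mm from the hinge a block 34 x 34 x 30 mm with a white 16 mm peg to 44 mm below the arm's axis and a spindle to 45 mm above.
- pivot (a point): A point on the arm's hinge axis, which runs along the tester's x, 100 mm above the bench; the arm extends from here to the tester's -y. It sits on a locked carriage, 130 to 190 mm from the tester's origin in y, different each time.
- lift_bar (a point): Middle of the blue lift bar at the arm's end: 100 mm long, 14 mm diameter, parallel to the hinge, on a 45 deg stem. Arm down: 235 mm from the hinge to the tester's -y and 50 mm above it (150 mm above the bench). Pushed level towards the housing from its outer side it rises (about 8 to 12 N at first) on a circle of 240 mm radius round the hinge. Axes turn with the arm, x along the bar.
- clamp_frame (a joint): Angle of the specimen frame, rad: 0 flat on the bed, grows as its front edge (robot's side) rises; stop at 1.90, 19 deg past upright, leaning away. Steel, 4 mm thick, 100 mm in x by 200 mm in y, 0.2 kg; falls shut from short of upright, falls back to its stop beyond.
- frame_hinge (a point): Middle of the frame's hinge axis, which runs along the tester's y at its x = 50 mm, 57.5 mm above the bench. The frame's front edge is 100 mm from it, at the tester's x = -50 mm, overhanging the bed by 7 mm, 25 mm above the base plate. Axes turn with the frame.
- frame_tab (a point): Middle of the top edge of the red push tab on the frame's front edge: 44 mm wide, 4 mm thick, 25 mm above the frame, leaning outwards 20 deg. Frame flat: 110 mm from the hinge in the tester's -x, at y = -50 mm, 83 mm above the bench. Pushed level towards the hinge from outside (about 4 N) it rises; the front edge follows a circle of 100 mm radius. Axes turn with it: z up the tab, y along its edge.
- load_weight: Steel disc weight with a small knob, 58 mm diameter, 38 mm high, 0.45 kg, parked on the tester's base plate near its -y end. Not to be moved. Origin: centre of its underside.
- specimen_holder: Steel specimen holder with a 60 mm foot and a thin stem with a tapered knob, 114 mm high, standing on the bench. Not to be moved. Origin: centre of its underside.
- wash_bottle: White bottle with a blue cap, 64 mm diameter, 150 mm high. Not to be moved. Origin: centre of its underside.
- beaker: Glass beaker, 70 mm diameter, 85 mm high. Not to be moved. Origin: centre of its underside.
- disc_tin: Steel tin with a lid, 72 mm diameter, 35 mm high. Not to be moved. Origin: centre of its underside.
- pick_glass: Small folding magnifier standing open, 36 x 36 mm, 48 mm high. Not to be moved. Origin: centre of its underside.

How it is judged:
By the outcome, as a careful person would: the job done as asked, in the order asked, and still so for the second after the job is handed in, with the robot touching nothing.
It also fails if it takes over 64 s, if anything falls off the work surface, if the arm or the gripper's body presses on something with over 40 N, if the wrist force passes 120 N, or if a joint passes its speed limit or range.

## Working session

There is one attempt and no reset: what is moved stays moved. The work goes in short steps, Python scripts to look and compute and a tool call to move; the robot and the scene stay as the last step left them, time stands still between calls to the robot, and variables do not carry over. Pictures are saved under pics/ and viewed, and the job is handed in when it is done.

Besides the shell and the picture viewer there is one more tool, called after ">>>" as name(argument=value, ...), one argument or row to a line, values as JSON. arm_command: Moves the arm, as the interface text tells. Its arguments: {"type":"object","properties":{"deltas":{"type":"array","items":{"type":"object","properties":{"xyz":{"type":"array","items":{"type":"number"}},"turn":{"type":"array","items":{"type":"number"}}}}},"gripper":{"type":"number"},"force":{"type":"number"}},"required":["deltas"]}

```bash
mkdir -p pics; ls
python3 - <<'E'
from cell import *
import cv2
print(read_state())
for n in ("side","top"):
    c=camera(n); cv2.imwrite(f"pics/{n}0.png",c["color"][:,:,::-1])
    print({k:v for k,v in c.items() if k!="color"})
E
```

```text
pics
{'clock': 0.0, 'joints': array([ 1.07341879e+00,  3.00468615e-01,  1.52159970e+00,  1.10944301e-05,
        1.32070913e+00, -6.65984241e-02]), 'qd': array([ 0.00057318, -0.0007481 , -0.00105248, -0.00223088,  0.00038903,
        0.00246401]), 'effort': array([-2.99133862e-03, -5.31815708e+01, -3.52731264e+01,  7.05914805e-02,
        2.45326204e-02, -8.67112180e-05]), 'eef_pos': array([229.54326906, 499.52346598, 215.87981411]), 'eef_rot': array([-3.14041120e+00, -8.95690539e-05,  2.71081074e+00]), 'wrist_force': array([ 0.52318534,  0.37565613, -0.90624559]), 'moment': array([-0.02584208,  0.04854943, -0.00544045]), 'finger_gap': 93.97312633986407}
{'fx': 465.1705517111286, 'fy': 465.1705517111286, 'cx': 315.6171863244439, 'cy': 244.48404005533394, 'k1': -0.12443766210560932, 'rvec': array([ 1.00486797, -2.47067835,  1.00726423]), 'tvec': array([365.52800614, 462.67560111, 613.17451771])}
{'fx': 502.80462885753917, 'fy': 502.80462885753917, 'cx': 327.3522313755048, 'cy': 243.0043542149016, 'k1': -0.0988042675140019, 'rvec': array([ 2.15771104, -2.06466691,  0.21141229]), 'tvec': array([-138.84885824,  626.39976721,  899.98682228])}
```

View pics/side0.png

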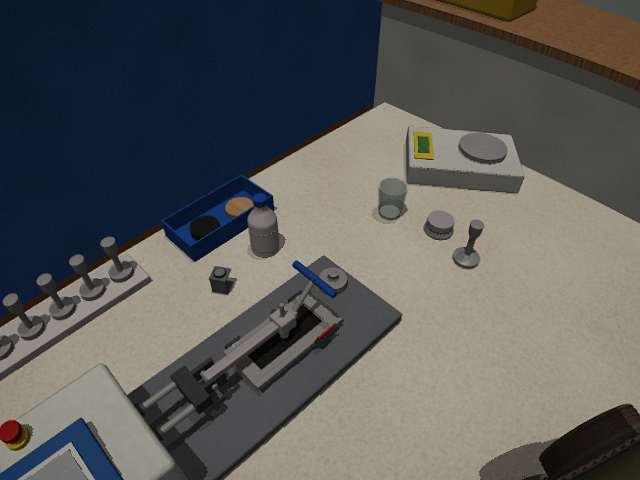

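View pics/top0.png

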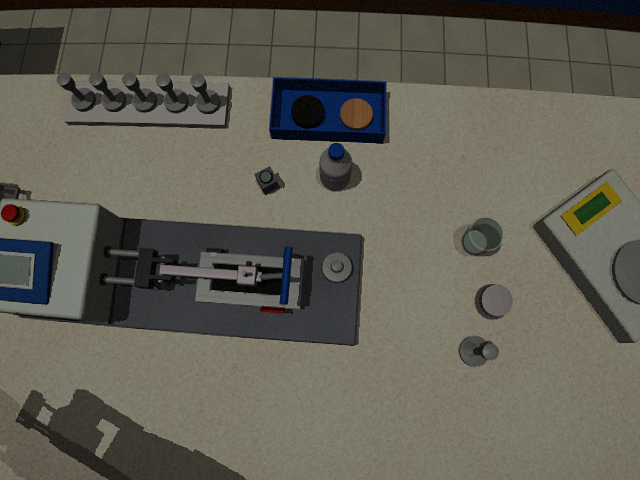

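The side view shows the blue bar at about (293-336, 263-295) and the red tab at about (326,333). In the top view the bar is at (287, 248-303), the tab at (272,309) and the weight at (337,266). Next I'll triangulate these.

```bash
cat > h.py <<'E'
import numpy as np, cv2
from cell import *
def cal(c):
    K=np.array([[c["fx"],0,c["cx"]],[0,c["fy"],c["cy"]],[0,0,1]]);d=np.array([c["k1"],0,0,0.])
    R=cv2.Rodrigues(c["rvec"])[0];t=np.array(c["tvec"]);return K,d,R,t
def ray(c,p):
    K,d,R,t=cal(c);u=cv2.undistortPoints(np.array([[p]],float),K,d)[0,0]
    v=R.T@np.array([u[0],u[1],1]);return -R.T@t,v/np.linalg.norm(v)
def plane(c,p,z):
    o,v=ray(c,p);return o+v*(z-o[2])/v[2]
def tri(c1,p1,c2,p2):
    o,a=ray(c1,p1);q,b=ray(c2,p2)
    s=np.linalg.lstsq(np.c_[a,-b],q-o,rcond=None)[0]
    A=o+a*s[0];B=q+b*s[1];return (A+B)/2,np.linalg.norm(A-B)
def proj(c,P):
    K,d,R,t=cal(c);return cv2.projectPoints(np.array(P,float).reshape(-1,3),c["rvec"],t,K,d)[0][:,0]
def mask(c,col,roi):
    h=cv2.cvtColor(c["color"],cv2.COLOR_RGB2HSV)
    if col=="blue": m=cv2.inRange(h,(105,130,50),(128,255,255))
    else: m=cv2.inRange(h,(0,150,60),(8,255,255))|cv2.inRange(h,(172,150,60),(180,255,255))
    z=np.zeros_like(m);x0,y0,x1,y1=roi;z[y0:y1,x0:x1]=m[y0:y1,x0:x1];return z
E
python3 - <<'E'
from h import *
S=camera("side");T=camera("top")
def ends(m):
    n,l,st,_=cv2.connectedComponentsWithStats(m);i=1+np.argmax(st[1:,4]);ys,xs=np.where(l==i)
    r=cv2.minAreaRect(np.c_[xs,ys].astype(np.float32));b=cv2.boxPoints(r)
    e=sorted([(np.linalg.norm(b[k]-b[(k+1)%4]),k) for k in range(4)])
    e=[(b[k]+b[(k+1)%4])/2 for _,k in e[:2]];print(r,len(xs));return e
sb=ends(mask(S,"blue",(280,250,350,310)));tb=ends(mask(T,"blue",(270,235,305,315)))
sr=ends(mask(S,"red",(300,310,350,350)));tr=ends(mask(T,"red",(250,295,300,320)))
print(sb,tb,sr,tr)
for a in sb:
  for b in tb: print("bar",*tri(S,a,T,b))
for a in sr:
  for b in tr: print("tab",*tri(S,a,T,b))
for p in [(364,234),(359,344)]: print("plate T",plane(T,p,30))
for p in [(324,256),(401,316)]: print("plate S",plane(S,p,30))
print("weight",plane(T,(337,267),68),tri(S,(333,274),T,(337,266)))
print("origin cam",ray(S,(0,0))[0],ray(T,(0,0))[0])
for n,I in(("s",S),("t",T)):
    x=I["color"][:,:,::-1]; x=x[220:420,120:420] if n=="s" else x[190:350,90:390]
    cv2.imwrite(f"pics/z{n}.png",cv2.resize(x,None,fx=2.6,fy=2.6,interpolation=cv2.INTER_CUBIC))
E
```

```text
((314.07177734375, 278.0270690917969), (51.66008758544922, 8.100687980651855), 39.09385681152344) 387
((285.442626953125, 274.63116455078125), (6.971251487731934, 57.49019241333008), 5.194429397583008) 372
((326.041015625, 331.0491638183594), (2.1766271591186523, 22.790565490722656), 50.19443130493164) 46
((271.01776123046875, 310.751220703125), (22.086585998535156, 1.9236702919006348), 4.085616588592529) 44
[array([294.02472, 261.73883], dtype=float32), array([334.11884, 294.3153 ], dtype=float32)] [array([288.04507, 246.00412], dtype=float32), array([282.84018, 303.2582 ], dtype=float32)] [array([334.7951, 323.7541], dtype=float32), array([317.28693, 338.34424], dtype=float32)] [array([260.00253, 309.96442], dtype=float32), array([282.033  , 311.53802], dtype=float32)]
bar [605.45346027 -43.73300025 155.23061759] 1.6336758596536736
bar [528.13081134 -23.08562593 224.16611721] 74.08031356665029
bar [575.53238277 -58.12248538 102.62287668] 85.5386906967862
bar [506.2678831  -40.68839897 152.99324922] 1.2033909619231131
tab [485.23808962  -5.1210951  130.62934668] 20.386944134331745
tab [496.41227302 -33.94652315  84.68503606] 0.7048132906757826
tab [498.14425713   7.41790619  81.70007948] 2.0712173475298963
tab [510.19342164 -21.7264555   32.45447244] 26.058100256861767
plate T [ 660.5440342  -183.05370368   30.        ]
plate T [ 444.253132   -180.08085373   30.        ]
plate S [ 657.73886679 -175.71189268   30.        ]
plate S [ 441.57960621 -164.47911377   30.        ]
weight [ 585.6144746  -131.43302315   68.        ] (array([ 589.24381216, -130.86649783,   62.78614596]), np.float64(2.058253286495973))
origin cam [189.46551927 324.22547275 763.3106079 ] [ 436.43120542 -120.00261031 1008.34474786]
```

View pics/zs.png

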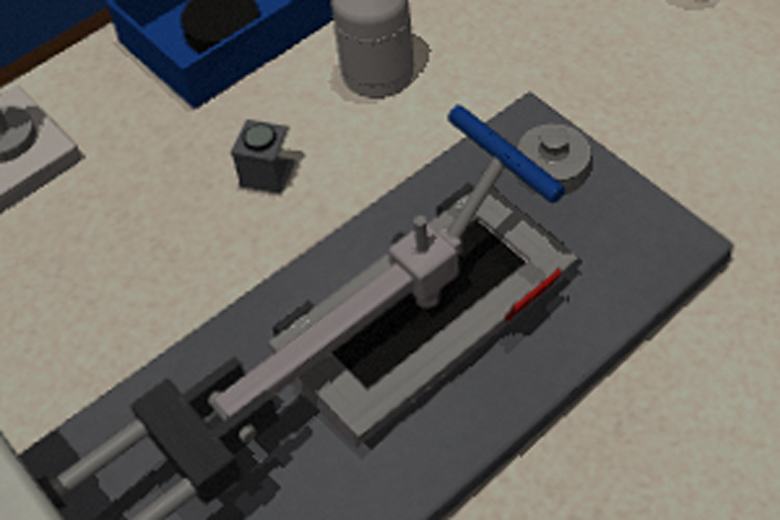

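View pics/zt.png

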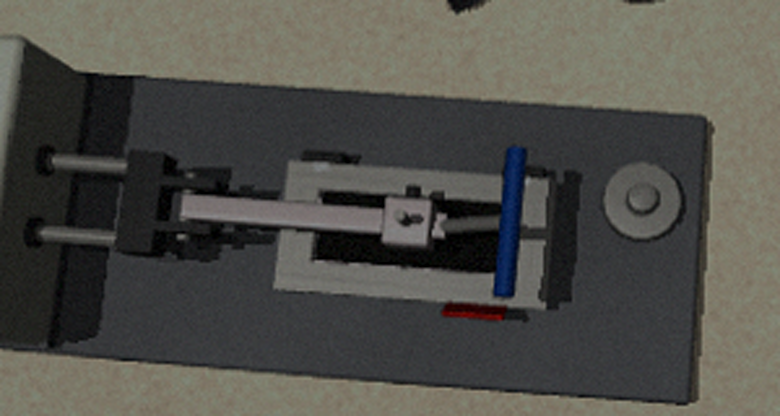

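>>> arm_command(
  deltas=[
    {"xyz": [0.025, -0.04, 0.01], "turn": [0, 0, 0.033]},
    {"xyz": [0.025, -0.05, 0.01], "turn": [0, 0, 0.033]},
    {"xyz": [0.025, -0.05, 0.01], "turn": [0, 0, 0.033]},
    {"xyz": [0.025, -0.05, 0.01], "turn": [0, 0, 0.033]},
    {"xyz": [0.025, -0.05, 0.005], "turn": [0, 0, 0.033]},
    {"xyz": [0.025, -0.05, 0], "turn": [0, 0, 0.033]},
    {"xyz": [0.025, -0.05, 0], "turn": [0, 0, 0.033]},
    {"xyz": [0.025, -0.05, 0], "turn": [0, 0, 0.033]},
    {"xyz": [0.025, -0.05, 0], "turn": [0, 0, 0.033]},
    {"xyz": [0.025, -0.05, 0], "turn": [0, 0, 0.033]},
    {"xyz": [0.025, -0.05, 0], "turn": [0, 0, 0.033]},
    {"xyz": [0.022, -0.05, 0], "turn": [0, 0, 0.033]},
  ],
  gripper=1,
  force=20,
)

```text
clock: 1.7
eef_pos: [527.2, -92.1, 261.3]
eef_rot: [3.142, -0.0, 3.108]
wrist_force: [0.6, 1.2, 1.5]
finger_gap: 0.5
```

Run:
```python
import numpy as np
# bar arc, tester frame relative to start, round the hinge
for d in range(0,104,4):
    a=np.radians(12+d); print(d,round(240*(np.cos(np.radians(12))-np.cos(a))),round(240*(np.sin(a)-np.sin(np.radians(12)))),end=' | ')
```

```text
0 0 0 | 4 4 16 | 8 9 32 | 12 16 48 | 16 23 63 | 20 31 77 | 24 41 91 | 28 51 104 | 32 62 117 | 36 74 128 | 40 87 139 | 44 101 149 | 48 115 158 | 52 130 166 | 56 145 173 | 60 161 178 | 64 177 183 | 68 193 186 | 72 210 189 | 76 226 190 | 80 243 190 | 84 260 189 | 88 276 186 | 92 293 183 | 96 309 178 | 100 325 173 |
```

>>> arm_command(
  deltas=[
    {"xyz": [0, 0, -0.03]},
    {"xyz": [0, 0, -0.03]},
    {"xyz": [0, 0, -0.03]},
    {"xyz": [0, 0, -0.025]},
    {"xyz": [0, 0.01, 0]},
    {"xyz": [0, 0.01, 0]},
    {"xyz": [0, 0, 0]},
  ],
)

```text
validation failed for argument at $.de...
```

Run:
```python
from h import *
for n in("side","top"):
    I=camera(n);x=I["color"][:,:,::-1]; x=x[200:400,150:450] if n=="side" else x[190:350,90:390]
    cv2.imwrite(f"pics/a{n}.png",cv2.resize(x,None,fx=2.6,fy=2.6,interpolation=cv2.INTER_CUBIC))
print(read_state()["eef_pos"])
```

```text
[527.45581224 -94.09856389 260.4938305 ]
```

View pics/aside.png

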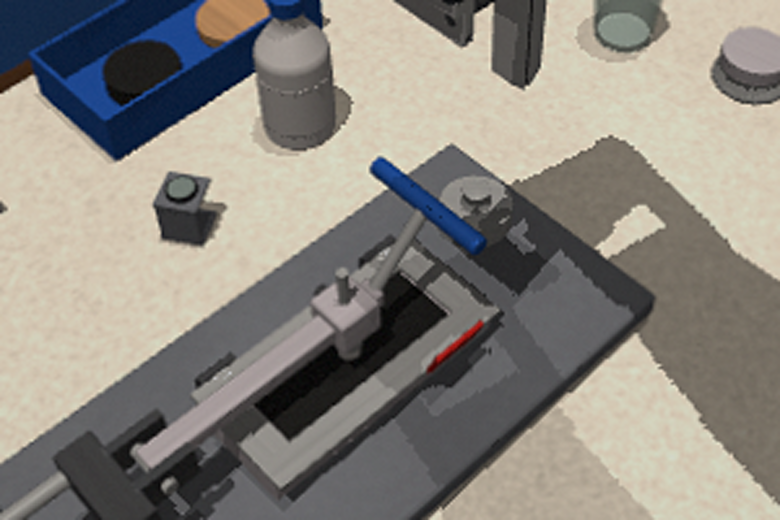

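View pics/atop.png

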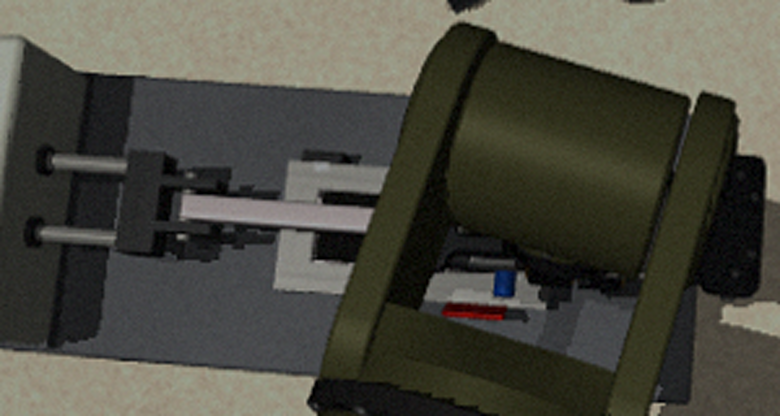

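The pictures show the closed fingers still above the bench, with the bar and tab unmoved. The move was refused, probably because the rows had no turn, so I'll give both fields.

>>> arm_command(
  deltas=[
    {"xyz": [0, 0, -0.03], "turn": [0, 0, 0]},
    {"xyz": [0, 0, -0.03], "turn": [0, 0, 0]},
    {"xyz": [0, 0, -0.03], "turn": [0, 0, 0]},
    {"xyz": [0, 0, -0.025], "turn": [0, 0, 0]},
    {"xyz": [0, 0.01, 0], "turn": [0, 0, 0]},
    {"xyz": [0, 0.01, 0], "turn": [0, 0, 0]},
    {"xyz": [0, 0, 0], "turn": [0, 0, 0]},
  ],
)

```text
clock: 2.68
eef_pos: [527.1, -69.3, 147.6]
eef_rot: [-3.141, 0.002, 3.108]
wrist_force: [-0.6, -0.9, 0.7]
finger_gap: 0.5
```

Run:
```python
from h import *
I=camera("side");x=I["color"][:,:,::-1]; x=x[200:400,150:450]
cv2.imwrite("pics/b.png",cv2.resize(x,None,fx=2.6,fy=2.6,interpolation=cv2.INTER_CUBIC))
print(read_state()["eef_pos"])
```

```text
[527.06048123 -69.75952421 147.4793034 ]
```

View pics/b.png

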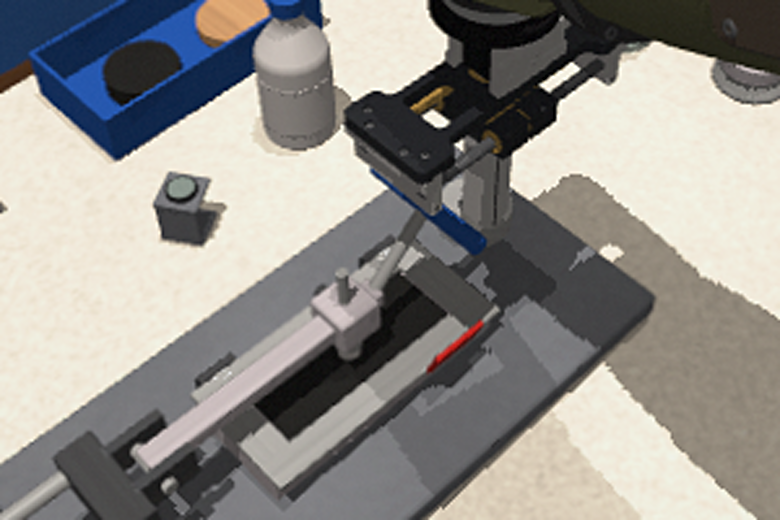

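The fingers stand just outside the bar on its robot-side half, about (490,200) in the crop, clear of the stem. I'll feel for contact.

>>> arm_command(
  deltas=[
    {"xyz": [0, 0.003, 0], "turn": [0, 0, 0]},
    {"xyz": [0, 0.003, 0], "turn": [0, 0, 0]},
    {"xyz": [0, 0.002, 0], "turn": [0, 0, 0]},
    {"xyz": [0, 0, 0], "turn": [0, 0, 0]},
  ],
)

```text
clock: 3.22
eef_pos: [526.7, -62.2, 146.5]
eef_rot: [-3.142, 0.0, 3.107]
wrist_force: [0.7, -0.5, -0.1]
finger_gap: 0.2
```

>>> arm_command(
  deltas=[
    {"xyz": [0, 0.002, 0], "turn": [0, 0, 0]},
    {"xyz": [0, 0.002, 0.004], "turn": [0, 0, 0]},
    {"xyz": [0, 0.002, 0.008], "turn": [0, 0, 0]},
    {"xyz": [0, 0.0025, 0.008], "turn": [0, 0, 0]},
    {"xyz": [0, 0.0025, 0.008], "turn": [0, 0, 0]},
    {"xyz": [0, 0, 0], "turn": [0, 0, 0]},
  ],
)

```text
clock: 3.98
eef_pos: [526.9, -53.2, 175.5]
eef_rot: [-3.138, 0.001, 3.106]
wrist_force: [-0.5, -15.7, 3.2]
finger_gap: 0.6
```

Run:
```python
from h import *
I=camera("side");x=I["color"][:,:,::-1]; x=x[170:400,150:450]
cv2.imwrite("pics/c.png",cv2.resize(x,None,fx=2.6,fy=2.6,interpolation=cv2.INTER_CUBIC))
s=read_state();print(s["eef_pos"],s["wrist_force"])
```

```text
[526.89500808 -53.27192504 175.24549412] [ -1.23437039 -15.93391276   3.57314985]
```

View pics/c.png

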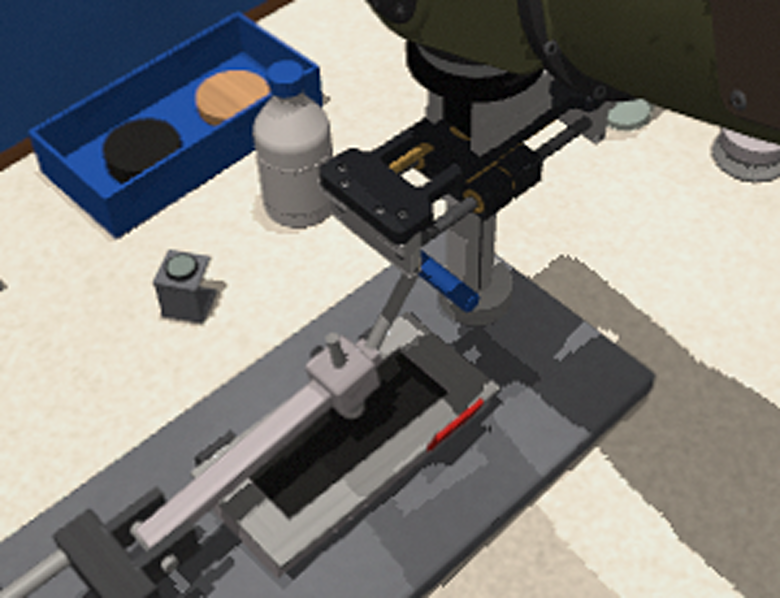

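Run:
```python
from h import *
I=camera("side");m=mask(I,"blue",(300,250,350,310));ys,xs=np.where(m>0);print(xs.min(),xs.max(),ys.min(),ys.max())
for p in [(331.5,285.4),(334,294.3)]:
    o,v=ray(I,p);print(o+v*(506-o[0])/v[0])
```

```text
311 333 267 289
[506.         -32.21550726 184.17169372]
[506.         -39.17880037 154.86337751]
```

>>> arm_command(
  deltas=[
    {"xyz": [0, 0.004, 0.008], "turn": [0, 0, 0]},
    {"xyz": [0, 0.0035, 0.008], "turn": [0, 0, 0]},
    {"xyz": [0, 0.0035, 0.0075], "turn": [0, 0, 0]},
    {"xyz": [0, 0.0035, 0.0075], "turn": [0, 0, 0]},
    {"xyz": [0, 0.004, 0.007], "turn": [0, 0, 0]},
    {"xyz": [0, 0.0045, 0.0075], "turn": [0, 0, 0]},
    {"xyz": [0, 0.0045, 0.007], "turn": [0, 0, 0]},
    {"xyz": [0, 0.0045, 0.0065], "turn": [0, 0, 0]},
    {"xyz": [0.001, 0.005, 0.007], "turn": [0, 0, 0]},
    {"xyz": [0.001, 0.005, 0.0065], "turn": [0, 0, 0]},
  ],
)

```text
clock: 5.32
eef_pos: [528.7, -13.3, 249.6]
eef_rot: [-3.134, 0.002, 3.104]
wrist_force: [-5.9, -27.3, 18.3]
finger_gap: 0.4
```

>>> arm_command(
  deltas=[
    {"xyz": [0.0, -0.001, 0.003], "turn": [0, 0, 0]},
    {"xyz": [0, 0, 0.003], "turn": [0, 0, 0]},
  ],
)

```text
clock: 5.58
eef_pos: [528.8, -10.8, 253.4]
eef_rot: [-3.141, 0.001, 3.106]
wrist_force: [1.2, -1.5, -0.9]
finger_gap: 0.7
```

Run:
```python
from h import *
I=camera("side");x=I["color"][:,:,::-1]; x=x[100:400,150:450]
cv2.imwrite("pics/d.png",cv2.resize(x,None,fx=2,fy=2,interpolation=cv2.INTER_CUBIC))
s=read_state();print(s["eef_pos"],s["wrist_force"])
```

```text
[528.79935266 -10.61411933 253.54181366] [-0.4833454  -4.51394935  4.0796393 ]
```

View pics/d.png

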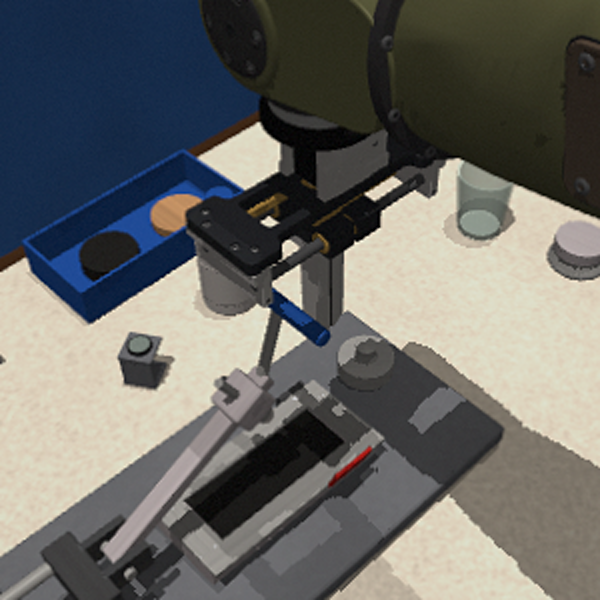

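>>> arm_command(
  deltas=[
    {"xyz": [0, 0.0055, 0.007], "turn": [0, 0, 0]},
    {"xyz": [0, 0.0055, 0.007], "turn": [0, 0, 0]},
    {"xyz": [0, 0.006, 0.006], "turn": [0, 0, 0]},
    {"xyz": [0.0005, 0.006, 0.006], "turn": [0, 0, 0]},
    {"xyz": [0, 0.0065, 0.006], "turn": [0, 0, 0]},
    {"xyz": [0.0005, 0.0065, 0.006], "turn": [0, 0, 0]},
  ],
)

```text
clock: 6.38
eef_pos: [529.5, 26.4, 291.1]
eef_rot: [3.141, -0.001, 3.107]
wrist_force: [-0.4, -0.9, -0.1]
finger_gap: 0.4
```

>>> arm_command(
  deltas=[
    {"xyz": [0, 0.007, 0.0045], "turn": [0, 0, 0]},
    {"xyz": [0.0005, 0.007, 0.0045], "turn": [0, 0, 0]},
    {"xyz": [0, 0.007, 0.004], "turn": [0, 0, 0]},
    {"xyz": [0.0005, 0.007, 0.004], "turn": [0, 0, 0]},
    {"xyz": [0, 0.0075, 0.004], "turn": [0, 0, 0]},
    {"xyz": [0.0005, 0.0075, 0.0035], "turn": [0, 0, 0]},
  ],
)

```text
clock: 7.12
eef_pos: [531.1, 69.3, 315.6]
eef_rot: [3.141, -0.0, 3.107]
wrist_force: [-0.3, -1.8, 2.1]
finger_gap: 0.2
```

Run:
```python
from h import *
I=camera("side");x=I["color"][:,:,::-1]; x=x[100:400,150:450]
cv2.imwrite("pics/e.png",cv2.resize(x,None,fx=2,fy=2,interpolation=cv2.INTER_CUBIC))
s=read_state();print(s["eef_pos"],s["wrist_force"],s["joints"])
```

```text
[531.23675902  70.01464331 316.01536108] [-0.27741379 -0.37465797  1.57808541] [ 6.24821254e-02  2.11802898e-01  1.40237860e+00  4.11779621e-04
  1.52706301e+00 -1.47408952e+00]
```

View pics/e.png

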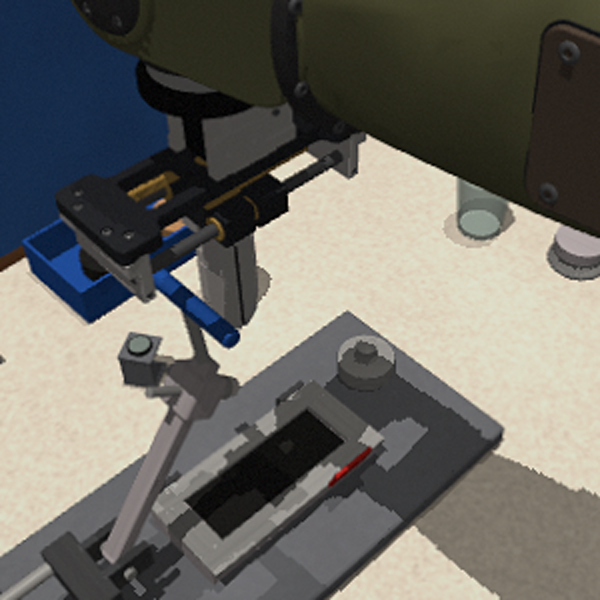

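>>> arm_command(
  deltas=[
    {"xyz": [0, 0.0075, 0.003], "turn": [0, 0, 0]},
    {"xyz": [0.0005, 0.0075, 0.003], "turn": [0, 0, 0]},
    {"xyz": [0, 0.008, 0.0025], "turn": [0, 0, 0]},
    {"xyz": [0.0005, 0.008, 0.0025], "turn": [0, 0, 0]},
    {"xyz": [0, 0.008, 0.0025], "turn": [0, 0, 0]},
    {"xyz": [0.0005, 0.008, 0.002], "turn": [0, 0, 0]},
    {"xyz": [0, 0.008, 0.002], "turn": [0, 0, 0]},
    {"xyz": [0, 0.007, 0.001], "turn": [0, 0, 0]},
  ],
)

```text
clock: 8.18
eef_pos: [532.7, 131.3, 334.0]
eef_rot: [3.142, -0.0, 3.107]
wrist_force: [0.3, -0.8, 0.3]
finger_gap: 0.4
```

>>> arm_command(
  deltas=[
    {"xyz": [0, 0.006, 0], "turn": [0, 0, 0]},
    {"xyz": [0.0005, 0.006, 0], "turn": [0, 0, 0]},
    {"xyz": [0, 0.006, 0], "turn": [0, 0, 0]},
    {"xyz": [0, 0.005, 0], "turn": [0, 0, 0]},
    {"xyz": [0.0005, 0.005, 0], "turn": [0, 0, 0]},
    {"xyz": [0, 0.005, 0], "turn": [0, 0, 0]},
    {"xyz": [0, 0.004, 0], "turn": [0, 0, 0]},
    {"xyz": [0, 0.004, 0], "turn": [0, 0, 0]},
  ],
)

```text
clock: 9.18
eef_pos: [533.7, 172.0, 333.9]
eef_rot: [3.142, -0.0, 3.107]
wrist_force: [0.7, -1.0, 0.2]
finger_gap: 0.3
```

Run:
```python
from h import *
I=camera("side");x=I["color"][:,:,::-1]; x=x[100:400,50:450]
cv2.imwrite("pics/f.png",cv2.resize(x,None,fx=2,fy=2,interpolation=cv2.INTER_CUBIC))
s=read_state();print(s["eef_pos"],s["wrist_force"],s["joints"])
```

```text
[533.65310757 172.33953541 333.90601906] [-0.11170267  0.56321761  0.93751448] [ 2.46989234e-01  2.66572949e-01  1.29523468e+00  1.50183987e-04
  1.57979446e+00 -1.28918188e+00]
```

View pics/f.png

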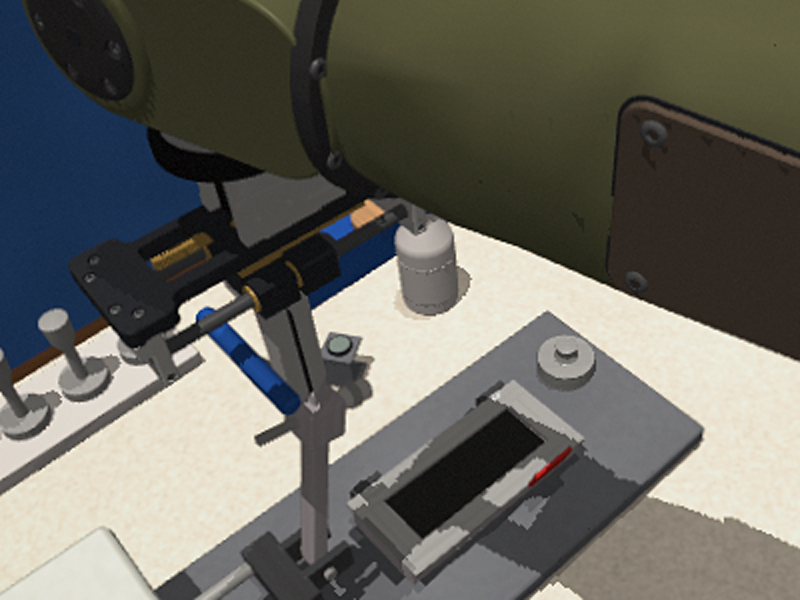

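>>> arm_command(
  deltas=[
    {"xyz": [0, 0.004, 0], "turn": [0, 0, 0]},
    {"xyz": [0, 0.004, 0], "turn": [0, 0, 0]},
    {"xyz": [0, 0.004, 0], "turn": [0, 0, 0]},
    {"xyz": [0.0005, 0.003, 0], "turn": [0, 0, 0]},
    {"xyz": [0, 0.003, 0], "turn": [0, 0, 0]},
    {"xyz": [0, 0.003, 0], "turn": [0, 0, 0]},
    {"xyz": [0, 0.003, 0], "turn": [0, 0, 0]},
    {"xyz": [0, 0.003, -0.001], "turn": [0, 0, 0]},
    {"xyz": [0, 0.003, -0.001], "turn": [0, 0, 0]},
  ],
)

```text
clock: 10.35
eef_pos: [534.2, 201.9, 331.9]
eef_rot: [3.142, -0.0, 3.107]
wrist_force: [0.3, -0.1, 0.3]
finger_gap: 0.5
```

Run:
```python
from h import *
I=camera("side");x=I["color"][:,:,::-1]; x=x[100:400,50:450]
cv2.imwrite("pics/g.png",cv2.resize(x,None,fx=2,fy=2,interpolation=cv2.INTER_CUBIC))
s=read_state();print(s["eef_pos"],s["wrist_force"])
```

```text
[534.11773739 202.21545107 331.68620419] [-0.0045008   0.2332085  -0.21154622]
```

View pics/g.png

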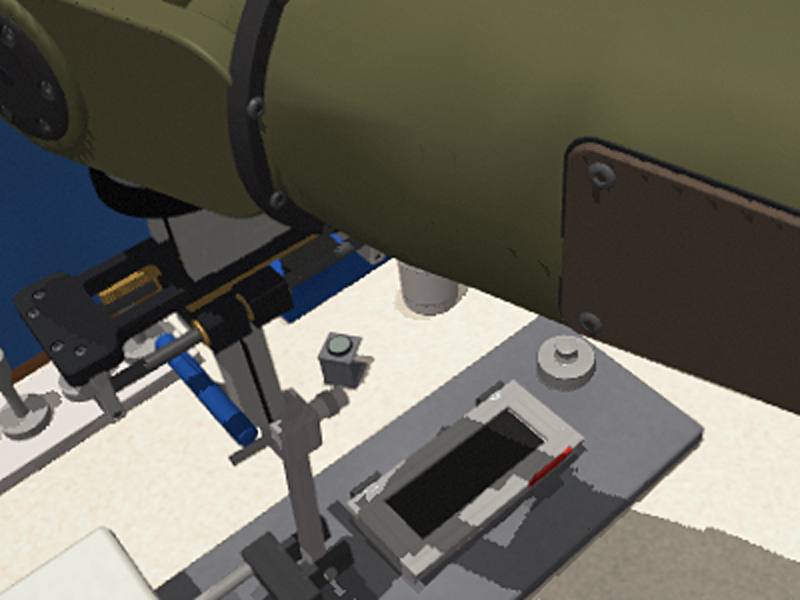

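>>> arm_command(
  deltas=[
    {"xyz": [0, 0.003, -0.001], "turn": [0, 0, 0]},
    {"xyz": [0, 0.003, 0], "turn": [0, 0, 0]},
    {"xyz": [0, 0.003, -0.001], "turn": [0, 0, 0]},
    {"xyz": [0, 0.002, 0], "turn": [0, 0, 0]},
    {"xyz": [0, 0.002, 0], "turn": [0, 0, 0]},
    {"xyz": [0, 0.002, 0], "turn": [0, 0, 0]},
    {"xyz": [0, 0.002, 0], "turn": [0, 0, 0]},
  ],
)

```text
clock: 11.28
eef_pos: [534.2, 218.9, 330.0]
eef_rot: [3.142, 0.0, 3.107]
wrist_force: [0.8, -0.2, 0.1]
finger_gap: 0.6
```

Run:
```python
from h import *
I=camera("side");x=I["color"][:,:,::-1]; x=x[100:400,50:450]
cv2.imwrite("pics/h1.png",cv2.resize(x,None,fx=2,fy=2,interpolation=cv2.INTER_CUBIC))
s=read_state();print(s["eef_pos"],s["wrist_force"])
```

```text
[534.16719078 219.02846365 329.9476507 ] [0.06010953 0.08500168 0.1868113 ]
```

View pics/h1.png

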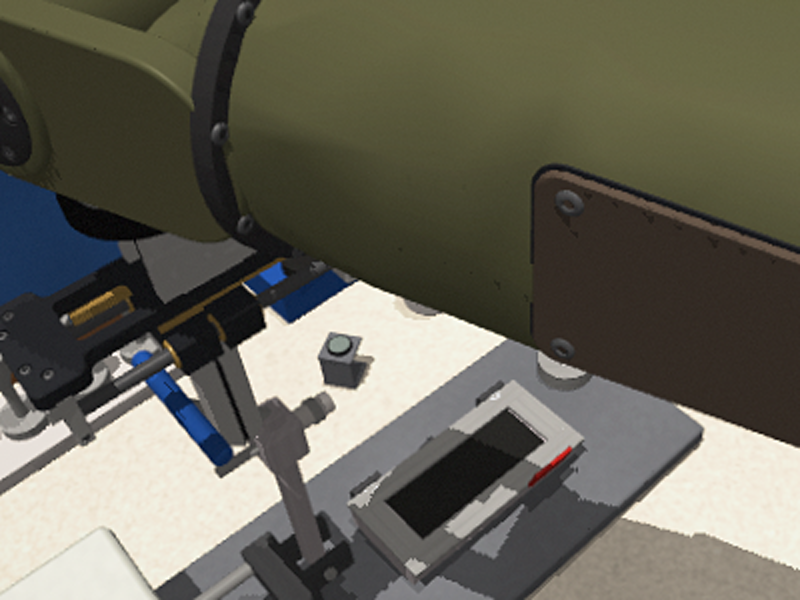

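>>> arm_command(
  deltas=[
    {"xyz": [0, 0.002, -0.0005], "turn": [0, 0, 0]},
    {"xyz": [0, 0.002, -0.0005], "turn": [0, 0, 0]},
    {"xyz": [0, 0.002, -0.0005], "turn": [0, 0, 0]},
    {"xyz": [0, 0.002, -0.0005], "turn": [0, 0, 0]},
    {"xyz": [0, 0.002, -0.0005], "turn": [0, 0, 0]},
    {"xyz": [0, 0.002, -0.0005], "turn": [0, 0, 0]},
    {"xyz": [0, 0.002, 0], "turn": [0, 0, 0]},
    {"xyz": [0, 0.002, 0], "turn": [0, 0, 0]},
  ],
)

```text
clock: 12.32
eef_pos: [534.2, 234.9, 327.0]
eef_rot: [-3.142, 0.0, 3.107]
wrist_force: [-0.4, -0.3, -0.1]
finger_gap: 0.4
```

Run:
```python
from h import *
I=camera("side");x=I["color"][:,:,::-1]; x=x[100:400,50:450]
cv2.imwrite("pics/i1.png",cv2.resize(x,None,fx=2,fy=2,interpolation=cv2.INTER_CUBIC))
s=read_state();print(s["eef_pos"],s["wrist_force"])
```

```text
[534.14949541 235.06721718 326.94761195] [-0.1292317  -0.14692129 -0.16367581]
```

View pics/i1.png

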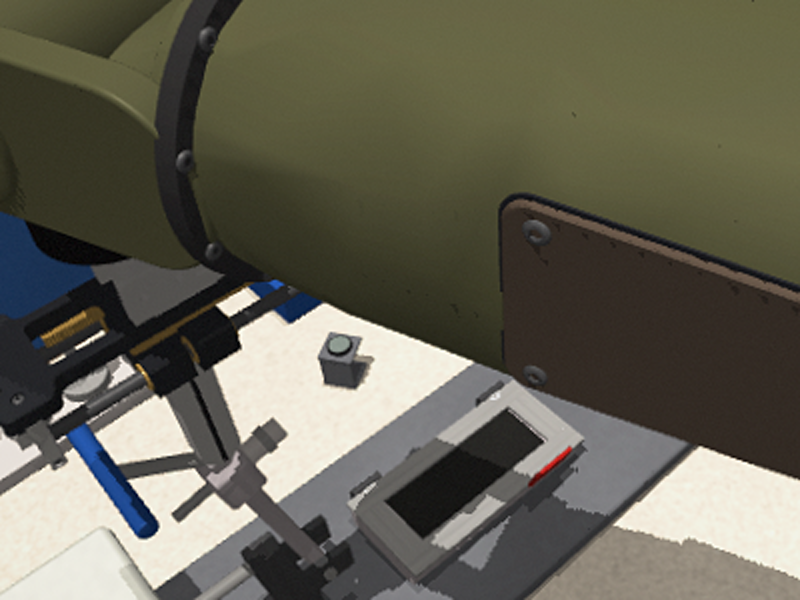

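The arm has swung past upright and lies back: the bar is at crop (115,490), well away from the fingers. I'll retreat and go to the outside of the tab.

>>> arm_command(
  deltas=[
    {"xyz": [-0.01, -0.02, 0.01], "turn": [0, 0, 0]},
    {"xyz": [-0.01, -0.03, 0.01], "turn": [0, 0, 0]},
    {"xyz": [-0.01, -0.04, 0], "turn": [0, 0, 0]},
    {"xyz": [-0.01, -0.04, 0], "turn": [0, 0, 0]},
    {"xyz": [-0.01, -0.04, -0.03], "turn": [0, 0, 0]},
    {"xyz": [-0.01, -0.04, -0.04], "turn": [0, 0, 0]},
    {"xyz": [-0.01, -0.03, -0.04], "turn": [0, 0, 0]},
    {"xyz": [0, -0.01, -0.04], "turn": [0, 0, 0]},
    {"xyz": [0, 0, -0.03], "turn": [0, 0, 0]},
    {"xyz": [0, 0, 0], "turn": [0, 0, 0]},
  ],
)

```text
clock: 13.62
eef_pos: [463.4, -15.3, 165.7]
eef_rot: [3.141, -0.003, 3.107]
wrist_force: [-0.3, 1.1, 0.0]
finger_gap: 0.6
```

Run:
```python
from h import *
for n in ("side","top"):
    I=camera(n);x=I["color"][:,:,::-1]; x=x[150:450,50:450] if n=="side" else x[100:400,0:400]
    cv2.imwrite(f"pics/j{n}.png",cv2.resize(x,None,fx=2,fy=2,interpolation=cv2.INTER_CUBIC))
    m=mask(I,"blue",(0,300,200,420) if n=="side" else (60,180,250,330));ys,xs=np.where(m>0)
    print(n,len(xs))
s=read_state();print(s["eef_pos"],s["wrist_force"])
```

```text
side 932
top 0
[464.66313387 -15.21303416 168.09532277] [-0.63592839 -0.16284942  0.63102894]
```

View pics/jside.png

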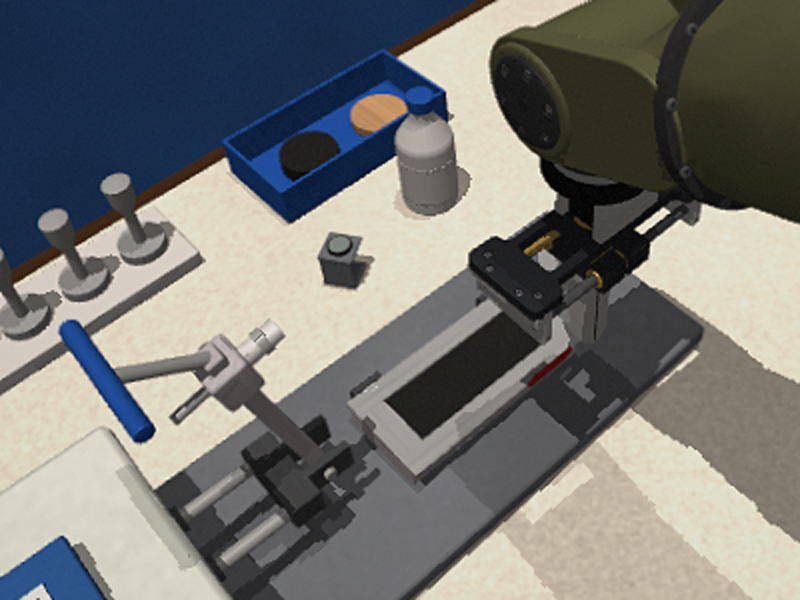

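View pics/jtop.png

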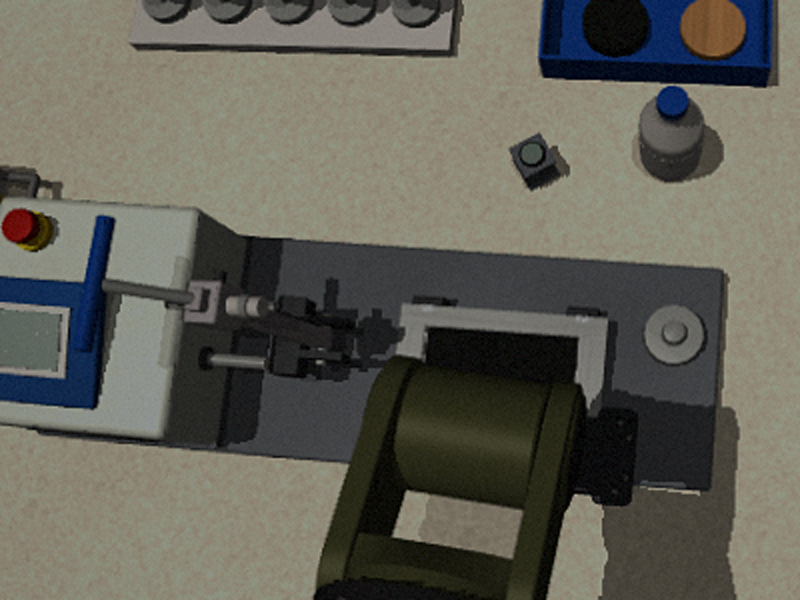

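The arm rests back over the housing side, with the bar at (105,380) in the side crop. The fingers are above and outside the red tab, so I'll descend and feel for it.

>>> arm_command(
  deltas=[
    {"xyz": [0, 0, -0.03], "turn": [0, 0, 0]},
    {"xyz": [0, 0, -0.03], "turn": [0, 0, 0]},
    {"xyz": [0, 0, -0.03], "turn": [0, 0, 0]},
    {"xyz": [0, 0, -0.009], "turn": [0, 0, 0]},
    {"xyz": [0.006, 0, 0], "turn": [0, 0, 0]},
    {"xyz": [0.006, 0, 0], "turn": [0, 0, 0]},
    {"xyz": [0.004, 0, 0], "turn": [0, 0, 0]},
    {"xyz": [0.003, 0, 0], "turn": [0, 0, 0]},
    {"xyz": [0, 0, 0], "turn": [0, 0, 0]},
  ],
)

```text
clock: 14.85
eef_pos: [483.3, -15.3, 68.1]
eef_rot: [-3.142, 0.0, 3.107]
wrist_force: [0.0, -0.6, 0.1]
finger_gap: 0.4
```

Run:
```python
from h import *
I=camera("side");x=I["color"][:,:,::-1]; x=x[250:400,230:430]
cv2.imwrite("pics/k.png",cv2.resize(x,None,fx=4,fy=4,interpolation=cv2.INTER_CUBIC))
s=read_state();print(s["eef_pos"],s["wrist_force"])
for d in range(0,100,6):
    a=np.radians(d); print(d,round(100*(1-np.cos(a)),1),round(100*np.sin(a),1),end=' | ')
```

```text
[483.15853625 -15.25139836  67.98667396] [-0.23697109  0.3355864   0.77572732]
0 0.0 0.0 | 6 0.5 10.5 | 12 2.2 20.8 | 18 4.9 30.9 | 24 8.6 40.7 | 30 13.4 50.0 | 36 19.1 58.8 | 42 25.7 66.9 | 48 33.1 74.3 | 54 41.2 80.9 | 60 50.0 86.6 | 66 59.3 91.4 | 72 69.1 95.1 | 78 79.2 97.8 | 84 89.5 99.5 | 90 100.0 100.0 | 96 110.5 99.5 |
```

View pics/k.png

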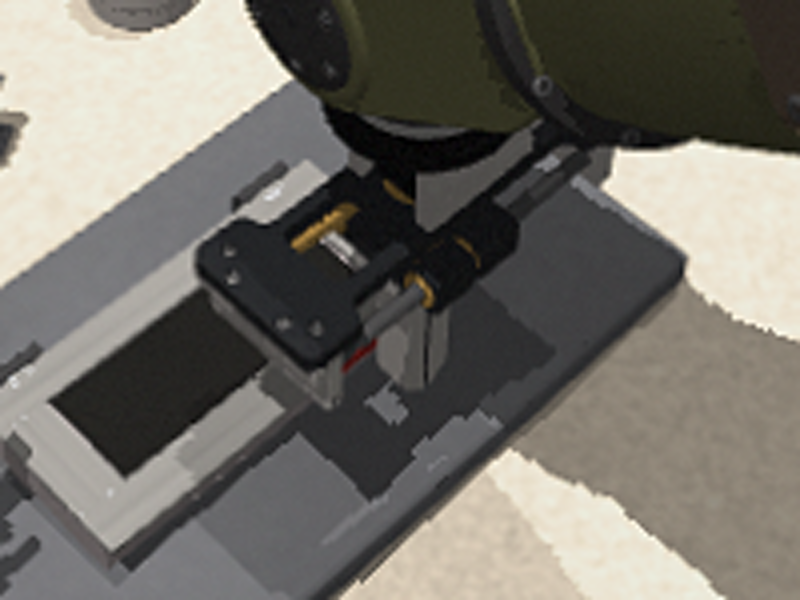

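>>> arm_command(
  deltas=[
    {"xyz": [0, 0, -0.006], "turn": [0, 0, 0]},
    {"xyz": [0.002, 0, -0.005], "turn": [0, 0, 0]},
    {"xyz": [0.002, 0, 0], "turn": [0, 0, 0]},
    {"xyz": [0.001, 0, 0], "turn": [0, 0, 0]},
    {"xyz": [0, 0, 0], "turn": [0, 0, 0]},
  ],
)

```text
clock: 15.52
eef_pos: [485.6, -15.2, 55.9]
eef_rot: [-3.142, -0.007, 3.107]
wrist_force: [-17.4, -1.3, 4.9]
finger_gap: 0.7
```

>>> arm_command(
  deltas=[
    {"xyz": [0, 0, 0.004], "turn": [0, 0, 0]},
    {"xyz": [0.001, 0, 0.005], "turn": [0, 0, 0]},
    {"xyz": [0.0015, 0, 0.005], "turn": [0, 0, 0]},
    {"xyz": [0.0015, 0, 0.0055], "turn": [0, 0, 0]},
  ],
)

```text
clock: 16.02
eef_pos: [491.6, -15.4, 76.2]
eef_rot: [-3.141, -0.002, 3.107]
wrist_force: [-2.4, -1.7, -0.5]
finger_gap: 0.2
```

Run:
```python
from h import *
I=camera("side");x=I["color"][:,:,::-1]; x=x[250:400,230:430]
cv2.imwrite("pics/l.png",cv2.resize(x,None,fx=4,fy=4,interpolation=cv2.INTER_CUBIC))
s=read_state();print(s["eef_pos"],s["wrist_force"])
```

```text
[492.2036643  -15.38092735  76.95509157] [-7.19302931 -1.35035464  3.2690924 ]
```

View pics/l.png

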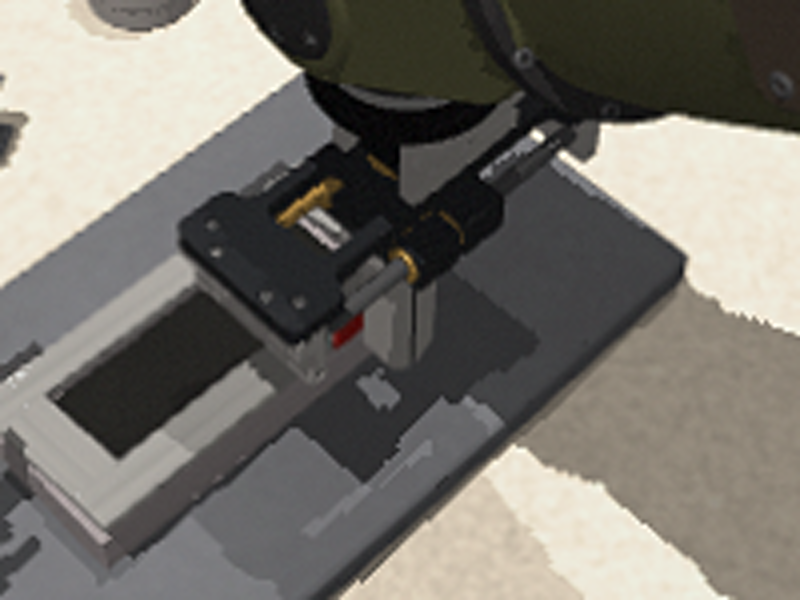

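>>> arm_command(
  deltas=[
    {"xyz": [0.0025, 0, 0.006], "turn": [0, 0, 0]},
    {"xyz": [0.0028, 0, 0.0053], "turn": [0, 0, 0]},
    {"xyz": [0.003, 0, 0.005], "turn": [0, 0, 0]},
    {"xyz": [0.002, 0, 0.005], "turn": [0, 0, 0]},
    {"xyz": [0.0021, 0, 0.005], "turn": [0, 0, 0]},
    {"xyz": [0.0024, 0, 0.0047], "turn": [0, 0, 0]},
  ],
)

```text
clock: 16.82
eef_pos: [507.1, -15.4, 107.8]
eef_rot: [-3.141, -0.0, 3.107]
wrist_force: [-4.3, -1.8, 1.2]
finger_gap: 0.4
```

Run:
```python
from h import *
I=camera("side");x=I["color"][:,:,::-1]; x=x[230:380,230:430]
cv2.imwrite("pics/m.png",cv2.resize(x,None,fx=4,fy=4,interpolation=cv2.INTER_CUBIC))
s=read_state();print(s["eef_pos"],s["wrist_force"])
```

```text
[507.53938731 -15.36853054 108.3710708 ] [-5.53882199 -1.74337432  3.40751476]
```

View pics/m.png

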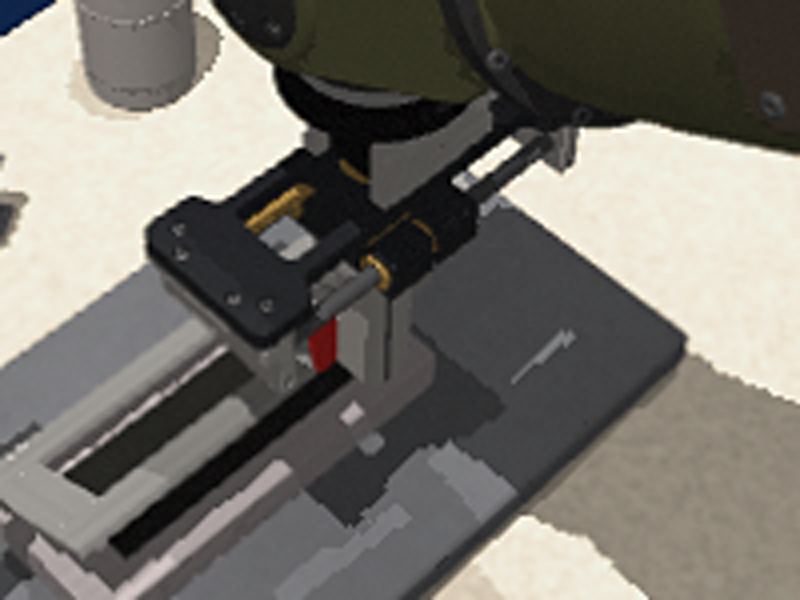

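>>> arm_command(
  deltas=[
    {"xyz": [0.0027, 0, 0.0045], "turn": [0, 0, 0]},
    {"xyz": [0.0029, 0, 0.0043], "turn": [0, 0, 0]},
    {"xyz": [0.0031, 0, 0.0042], "turn": [0, 0, 0]},
    {"xyz": [0.0033, 0, 0.004], "turn": [0, 0, 0]},
    {"xyz": [0.0036, 0, 0.0039], "turn": [0, 0, 0]},
    {"xyz": [0.0037, 0, 0.0037], "turn": [0, 0, 0]},
    {"xyz": [0.0039, 0, 0.0035], "turn": [0, 0, 0]},
    {"xyz": [0.0041, 0, 0.0032], "turn": [0, 0, 0]},
  ],
)

```text
clock: 17.88
eef_pos: [534.7, -15.2, 139.0]
eef_rot: [3.142, 0.0, 3.107]
wrist_force: [-1.7, -1.2, 0.9]
finger_gap: 0.9
```

Run:
```python
from h import *
I=camera("side");x=I["color"][:,:,::-1]; x=x[200:350,230:430]
cv2.imwrite("pics/n.png",cv2.resize(x,None,fx=4,fy=4,interpolation=cv2.INTER_CUBIC))
s=read_state();print(s["eef_pos"],s["wrist_force"])
```

```text
[535.17074608 -15.20160094 139.35056293] [-0.70291858  0.41503325  1.03884863]
```

View pics/n.png

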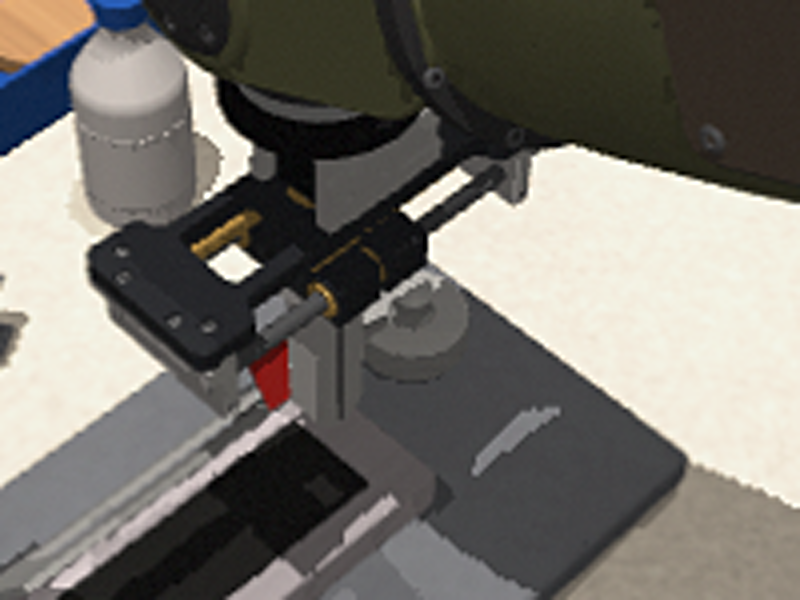

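>>> arm_command(
  deltas=[
    {"xyz": [0.0043, 0, 0.0028], "turn": [0, 0, 0]},
    {"xyz": [0.0044, 0, 0.0026], "turn": [0, 0, 0]},
    {"xyz": [0.0046, 0, 0.0024], "turn": [0, 0, 0]},
    {"xyz": [0.0047, 0, 0.002], "turn": [0, 0, 0]},
    {"xyz": [0.0048, 0, 0.0018], "turn": [0, 0, 0]},
    {"xyz": [0.0048, 0, 0.0015], "turn": [0, 0, 0]},
    {"xyz": [0.0045, 0, 0.001], "turn": [0, 0, 0]},
    {"xyz": [0.004, 0, 0.001], "turn": [0, 0, 0]},
  ],
)

```text
clock: 18.92
eef_pos: [570.7, -15.3, 153.8]
eef_rot: [3.142, -0.0, 3.107]
wrist_force: [-0.5, 0.1, 0.5]
finger_gap: 0.5
```

Run:
```python
from h import *
I=camera("side");x=I["color"][:,:,::-1]; x=x[180:330,200:400]
cv2.imwrite("pics/o.png",cv2.resize(x,None,fx=4,fy=4,interpolation=cv2.INTER_CUBIC))
s=read_state();print(s["eef_pos"],s["wrist_force"])
```

```text
[570.9907757  -15.2788749  153.94977095] [ 0.40007009 -0.08224936  0.69866778]
```

View pics/o.png

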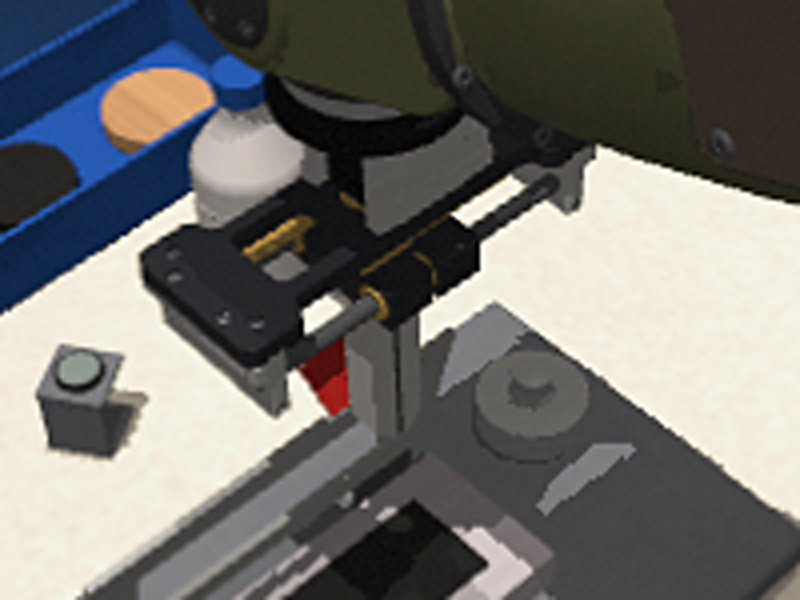

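>>> arm_command(
  deltas=[
    {"xyz": [0.004, 0, 0.0005], "turn": [0, 0, 0]},
    {"xyz": [0.004, 0, 0.0005], "turn": [0, 0, 0]},
    {"xyz": [0.003, 0, 0], "turn": [0, 0, 0]},
    {"xyz": [0.003, 0, 0], "turn": [0, 0, 0]},
    {"xyz": [0.003, 0, 0], "turn": [0, 0, 0]},
    {"xyz": [0.003, 0, 0], "turn": [0, 0, 0]},
    {"xyz": [0.003, 0, 0], "turn": [0, 0, 0]},
    {"xyz": [0.003, 0, 0], "turn": [0, 0, 0]},
    {"xyz": [0.003, 0, 0], "turn": [0, 0, 0]},
  ],
)

```text
clock: 20.1
eef_pos: [599.6, -15.2, 154.8]
eef_rot: [-3.142, -0.0, 3.107]
wrist_force: [-0.4, 0.3, -0.1]
finger_gap: 0.3
```

Run:
```python
from h import *
I=camera("side");x=I["color"][:,:,::-1]; x=x[180:330,200:400]
cv2.imwrite("pics/p.png",cv2.resize(x,None,fx=4,fy=4,interpolation=cv2.INTER_CUBIC))
s=read_state();print(s["eef_pos"],s["wrist_force"])
```

```text
[599.78834833 -15.2756999  154.81327282] [ 0.41200331 -0.14069162  0.28266137]
```

View pics/p.png

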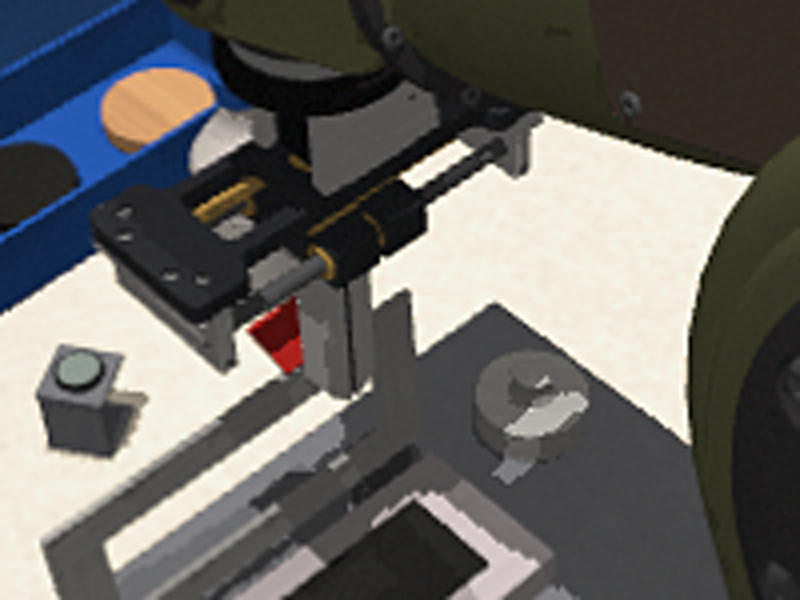

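>>> arm_command(
  deltas=[
    {"xyz": [0.003, 0, 0], "turn": [0, 0, 0]},
    {"xyz": [0.003, 0, 0], "turn": [0, 0, 0]},
    {"xyz": [0.003, 0, 0], "turn": [0, 0, 0]},
    {"xyz": [0.003, 0, 0], "turn": [0, 0, 0]},
    {"xyz": [0, 0, 0], "turn": [0, 0, 0]},
  ],
)

```text
clock: 20.78
eef_pos: [611.5, -15.3, 154.8]
eef_rot: [3.142, -0.0, 3.107]
wrist_force: [-0.5, -0.3, -0.0]
finger_gap: 0.3
```

Run:
```python
from h import *
I=camera("side");x=I["color"][:,:,::-1]; x=x[180:330,200:400]
cv2.imwrite("pics/q.png",cv2.resize(x,None,fx=4,fy=4,interpolation=cv2.INTER_CUBIC))
s=read_state();print(s["eef_pos"],s["wrist_force"])
```

```text
[611.40418051 -15.23471837 154.78262387] [-0.55852308  0.46702506  0.4695002 ]
```

View pics/q.png

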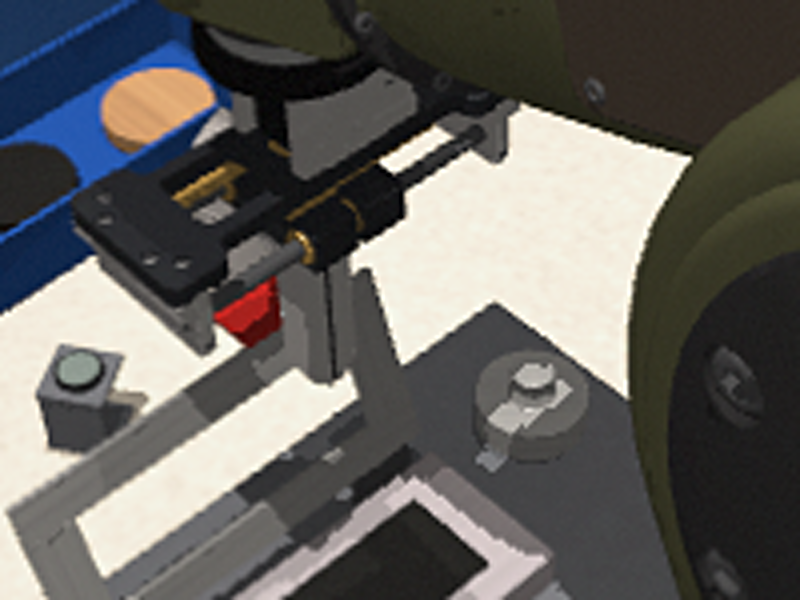

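The frame leans away past upright and is free of the fingers. I'll move straight back out, then up.

>>> arm_command(
  deltas=[
    {"xyz": [-0.01, 0, 0], "turn": [0, 0, 0]},
    {"xyz": [-0.02, 0, 0], "turn": [0, 0, 0]},
    {"xyz": [-0.03, 0, 0.01], "turn": [0, 0, 0]},
    {"xyz": [-0.03, 0, 0.02], "turn": [0, 0, 0]},
    {"xyz": [-0.03, 0, 0.02], "turn": [0, 0, 0]},
    {"xyz": [-0.03, 0, 0.02], "turn": [0, 0, 0]},
    {"xyz": [-0.03, 0, 0.02], "turn": [0, 0, 0]},
    {"xyz": [-0.03, 0, 0.02], "turn": [0, 0, 0]},
    {"xyz": [-0.03, 0, 0.02], "turn": [0, 0, 0]},
    {"xyz": [0, 0, 0], "turn": [0, 0, 0]},
    {"xyz": [0, 0, 0], "turn": [0, 0, 0]},
  ],
)

```text
clock: 22.2
eef_pos: [371.4, -15.2, 284.4]
eef_rot: [3.142, -0.0, 3.107]
wrist_force: [-0.2, 0.1, -0.4]
finger_gap: 0.9
```

Run:
```python
from h import *
for n in ("side","top"):
    I=camera(n);cv2.imwrite(f"pics/r{n}.png",I["color"][:,:,::-1])
s=read_state();print(s["eef_pos"],s["wrist_force"])
```

```text
[371.5641191  -15.23261482 284.0276411 ] [ 0.83402211 -0.12086945  0.29657579]
```

View pics/rside.png

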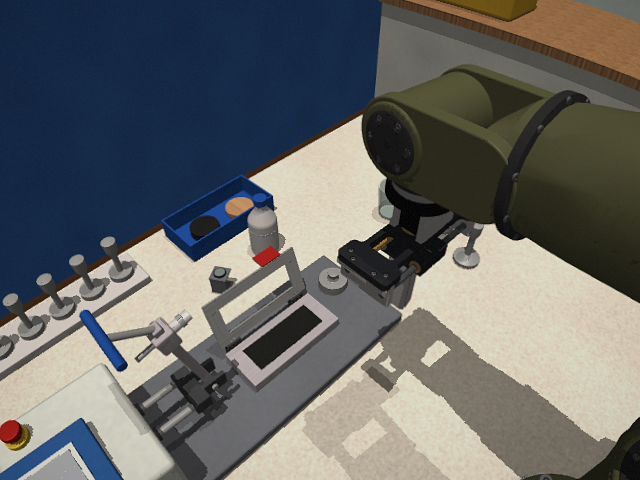

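View pics/rtop.png

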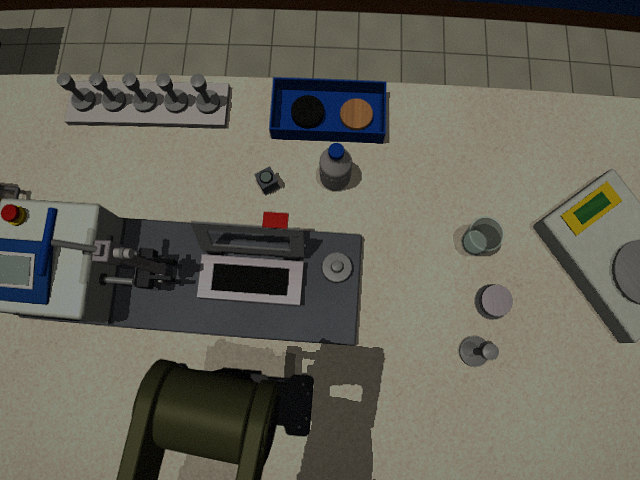

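Both parts lie back: the bar is near (103,340) and the tab near (266,257) in the side view. The other objects are at their original pixels. I'll check the angles numerically before handing in.

Run:
```python
from h import *
S=camera("side");T=camera("top")
def cen(m):
    n,l,st,c=cv2.connectedComponentsWithStats(m);i=1+np.argmax(st[1:,4]);return c[i]
t=tri(S,cen(mask(S,"red",(250,245,285,270))),T,cen(mask(T,"red",(255,205,295,232))))
print("tab",t)
b=cen(mask(S,"blue",(75,305,130,372)));o,v=ray(S,b);print("bar at x=564:",o+v*(564.5-o[0])/v[0], "expect y~294 z~317")
s=read_state();print(s["wrist_force"])
sign_off()
```

```text
tab (array([650.9064965 , -17.90841267, 156.07632485]), np.float64(1.6618812506523706))
bar at x=564: [564.5        294.08156965 317.50874426] expect y~294 z~317
[ 0.87451407  0.35303388 -0.35040561]
the job is handed in; nothing more can be done
```

The rubbing tester is open and the job is handed in. The rubbing arm and the specimen frame both rest back at their stops, and the gripper is well clear of the tester. It took about 22 s of the 64 s allowed.

**How it was done:** With the gripper shut, I pushed the blue bar over with the outside of the fingers, then the red tab, and never took either between the fingers. The arm swung slowly. Once past upright it tipped the last few degrees to its stop on its own, unsupported, as did the frame.

**Last checks:**
- **Bar:** measured at y 294, z 317.5 mm, against 294 and 317 expected at the stop. This used one view only, with the bar's x position assumed.
- **Tab:** the centre of its visible face was at x 651, z 156 mm. The frame leans clearly past upright, consistent with its stop. I did not work out its exact angle.
- **Other things on the bench:** by eye in the last pictures, everything stood where it was. The wrist force had returned to about zero.

**What did not go to plan:**
- One move call was refused because its rows had no turn, and I sent it again.
- While lifting the bar, friction briefly raised the wrist force to about 33 N, which I eased off.
- The fingers met the tab about 5 mm earlier than I had reckoned, with about 18 N, after which I followed the tab's arc upward.

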